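# Jack up the painting platform and hold it

### The job

The front of the hinged painting platform has to be lifted so that a shim can be slipped under its legs. Drop the orange rubber-topped saddle pad into the bore of the blue jack and let go of it, then set the jack on the table with its saddle right under the red-marked lift point of the yellow tongue. Pump the red handle: one trial stroke fully down, let it come all the way back up, then press it fully down again and finish while still holding it down so the platform stays raised; lift the platform only with the jack, and do not disturb the painted dome on it, the vee pad or the screw tin.

Things in the scene. Friction and masses are not known exactly. Their poses are not given: they have to be found in the camera images.
- jack: Blue lever jack, loose, 0.84 kg. Origin: underside, below the housing's middle; x towards the ram, z up. Base plate x -87 to 113, 70 wide, 10 mm thick. Housing (grip it across y): 46 in x, 44 in y, z 10 to 62 mm. Ram at x = 80 in a sleeve 51 across, 40 mm high. Handle runs back (-x) from its pivot at x = -30, z = 52 mm.
- bore (a point): Centre of the mouth of the blind bore in the top of the jack's ram (jack frame x = 80, y = 0, z = 55 mm with the ram down). Bore 22 mm in diameter, 30 mm deep; ram 41 mm across. Moves with the ram, which rises 64 mm per rad of handle.
- pump_handle (a joint): Handle angle, rad: 0 = up at rest (slopes up 0.42 rad away from the housing), 0.52 = fully down on its stop. Spring and load push it back up when released: 3 N at the grip at first, about 10 N fully down with the platform raised. Full stroke lifts the ram 33 mm.
- handle_top (a point): Middle of the upper face of the red handle grip (grip 60 mm long, 30 mm wide, 18 mm thick), 92 mm from the handle's pivot; about 97 mm above the table when up, about 52 mm when fully down. Its z axis is the jack's z at handle angle 0.
- saddle_pad: Loose, 60 g: orange disc, diameter 36, with black rubber (diameter 25) on top, steel stem below (diameter 18, 22 mm long, chamfered). Origin: lower end of stem, z up; orange from z = 22 to 38, rubber to 42 mm. Starts upright in either bore of the rack, stem's end 8 mm above the table, disc on the rack's top. Seated in the jack, disc on the ram's top: stem's end 22 mm below the bore's mouth.
- saddle_top (a point): Centre of the rubber top of the saddle pad, 42 mm above its origin. With the pad seated in the lowered jack it is 75 mm above the table.
- vee_pad: The other saddle pad, loose, same size but dark steel with two raised ribs on top (47 mm high); it is not needed and stays in the rack. Origin as for the saddle pad.
- rack: Fixed wooden block 150 x 56 x 30 mm with two bores of 22.5 mm at x = -45 and +45 mm in which the pads are parked. Origin: centre of its underside; x along its length.
- stand: Fixed wooden stand. Origin: on the table below the platform's middle; x points from the free front edge to the hinge at the back. Legs at x = -40, y = -100 and 100 mm; open between them and in front. Platform plate 165 (x) x 250 (y) x 12 mm, top 104 mm above the table, front edge at x = -82 mm.
- lift_point (a point): Marked lift point: underside of the yellow steel tongue (5 thick, 54 mm wide) in front of the platform, below the red disc (24 mm) on its top. 88 mm above the table at rest, 26 mm in front of the platform's edge; the tongue ends 24 mm in front of it. Its place along the edge varies by 40 mm either side of the middle. Fully pumped it is about 107 mm up; load about 6 N.
- helmet_part: Near-black violet painted wooden dome with two fins, loose, 132 mm across and 88 mm high, standing on the platform; origin: centre of its underside. To be left alone.
- screw_tin: Flat round brass tin of screw eyes, loose, 70 mm across and 22 mm high, on the table; origin: centre of its underside. To be left alone.
There are look-alikes about, which are no part of the job. There is more than one size of the saddle_pad; the one meant has the size given above.

How it is judged (in metres and radians):
On the way, in this order (a step that is already met when the one before it is completed fails the run):
1. the orange saddle pad is seated in the jack's bore and let go (z of saddle_pad in the frame of bore below -0.019 m and horizontal distance between saddle_pad and bore below 0.006 m and contact force between the fingers and saddle_pad below 0.2 N), for 0.2 s.
2. the jack stands on the table, handle up, with the saddle pad within 14 mm of below the lift point (horizontal distance between saddle_top and lift_point below 0.014 m and z of saddle_pad in the frame of bore below -0.018 m and height (world z) of jack below 0.003 m and value of joint pump_handle below 0.1 rad), for 0.2 s.
3. trial stroke: the handle is pressed down and the platform lifted (value of joint pump_handle above 0.42 rad and height (world z) of lift_point above 0.098 m), for 0.1 s.
4. the handle is let up and the platform is back on its legs (value of joint pump_handle below 0.1 rad and height (world z) of lift_point below 0.091 m), for 0.1 s.
At the end, for the whole second after the job is handed in: Robot holds the handle down (over 0.44 rad, over 1.5 N); the jack, flat on the table, alone keeps the lift point over 100 mm up through the seated pad, within 16 mm of the lift point; dome, vee pad and tin within 35, 20, 30 mm of their starts (value of joint pump_handle above 0.44 rad and height (world z) of lift_point above 0.1 m and contact force between any of the fingers, the arm and jack above 1.5 N and contact force between saddle_pad and stand above 1 N and contact force between each of the fingers, the arm and stand below 0.5 N and horizontal distance between saddle_top and lift_point below 0.016 m and z of saddle_pad in the frame of bore below -0.018 m and height (world z) of jack below 0.004 m and angle between jack's own z axis and vertical below 0.06 rad and distance of helmet_part from where it was at the start of the episode below 0.035 m and distance of vee_pad from where it was at the start of the episode below 0.02 m and distance of screw_tin from where it was at the start of the episode below 0.03 m); the arm keeps its last pose, push and grip.
It fails at once if the robot pushes or lifts the platform or its stand itself (over 4 N) (contact force between any of the fingers, the arm and stand above 4 N).
It fails at once if the painted dome is shifted by more than 40 mm or tipped (distance of helmet_part from where it was at the start of the episode above 0.04 m or angle between helmet_part's own z axis and vertical above 0.35 rad).
It fails at once if the vee pad is taken out or the tin is pushed away (over 30 mm) (distance of any of vee_pad, screw_tin from where it was at the start of the episode above 0.03 m).
It also fails if it takes over 72 s, if anything falls off the work surface, if the arm or the gripper's body presses on something with over 40 N, if the wrist force passes 120 N, or if a joint passes its speed limit or range.

### The arm

A 6-joint arm with a two-finger parallel gripper is mounted at the origin on a cart in front of the work surface, level with it; the furniture and walls round the work are solid. World frame = base frame: x ahead of the robot, y to its left, z up, the work surface at z = 0. Lengths are in m, angles in degrees, forces in N, time in s.
With the tool pointing down it reaches from about 0.3 to 0.75 m from the base axis. Payload 8.5 kg.
Tool frame: the origin (TCP) lies midway between the tips of the shut fingers; the grasp point (between the pads) lies env.tcp_to_grasp behind it (env.tcp_to_grasp is the distance from the TCP to the grasp point, in m); z points along the fingers, y is the line along which they close (so a half turn about z gives the same grasp; the last joint's range is limited). The gripper opens to 85 mm and grips with 20 to 120 N. Pads are 22 mm wide; open, the fingers measure 114 mm over their backs; the gripper's body (76 mm by 85 mm) begins 54 mm behind the grasp point. The pads swing forward as they close: fully open they stand 13 mm farther back than shut.
Start: joints at [-87.279, 21.807, 74.336, -0, 83.858, -12.336], TCP at [0.143, -0.531, 0.231] pointing down, gripper open.
Joint ranges: [-178.18, 178.18], [-50.72, 133.34], [12.68, 142.11], [-81.47, 261.47], [9.98, 163.14], [-165.26, 165.26]. Speed limits (degrees/s): [136.94, 136.94, 180, 180, 180, 180].

### API

Orientations are given as a 3x3 rotation matrix whose columns are the frame's x, y, z axes.
In Python, from rig import observe, optics, job, env gives the robot as it stands. The module is installed in compiled form; this text tells all that it offers.
- The arm moves only by the shell command python3 -m jog 'ROWS' [FORCE]. ROWS is JSON, a list of rows, each a list of 7 numbers: the turn, a rotation vector about the tool's x, y, z in rad, then the shift along the tool's x, y, z in m, then the opening in per cent of the stroke, from 0 (shut) to 100 (fully open). A call has 1 to 10 rows; each row shifts and turns the commanded pose from where the row before left it, along the tool's axes as they then stand; what a row does not reach is not made up. A row lasts 1/8 s, in which the tool goes at most 62.5 mm and 10.7 degrees, less where a joint would pass 70% of its speed; a pose out of reach is approached as far as the arm can. A call is refused whole if a number of a shift passes 0.0625 or a number of a turn 0.188, either way. A call with a gripper value outside its range is refused whole. The fingers move at their own pace and stop on an object; FORCE is the grip in N (left out, the last holds). Time passes only in rows, so rows that do not move let the fingers close. It gives the time, the measured TCP pose, the force, the opening and the grip force at its end, in the units of the state.
- observe(): the state, without advancing time (a new reading comes with each control period).
- optics.get_image(name): name is "scene" or "top" or "wrist"; returns a dict with "pixels" (420x560x3 uint8, red, green, blue), "mtx" (3x3 intrinsics, pixels), "dist_coeffs" ([k1, k2, p1, p2, k3] as OpenCV has them; the pictures are not rectified), "rvec" (rotation vector, rad) and "tvec" (3), from world to camera coordinates, as OpenCV has them. Camera axes: x right, y down, z forward; pixel columns grow to the right and rows downward; lengths in m; the calibration is good to about 2 mm. A picture is of the moment at which its call begins. There is no depth.
- job.close_job(): hands the job in; it is judged then, once.
The state is a dict: "time_s": time; "q": joint angles; "qvel": joint speeds; "joint_efforts": joint torques, N m; "position": TCP position; "tool_rot": TCP orientation; "ft_force": force on the tool from outside, world axes, zero at the start; "wrist_torque": the same for the moment, N m; "grip_width": finger opening in m; "gripper_force": force on a finger pad.
Only numpy, scipy, OpenCV 4.12 (cv2) and the standard library are available. Lean on these libraries where they do the work, as an engineer would, in place of code of your own. Each camera call takes 0.05 s, during which the arm holds its last target. There are 200 camera calls.

## Working session

There is one attempt and no reset: what is moved stays moved. The work goes in short steps, Python scripts to look and compute and a shell command to move; the robot and the scene stay as the last step left them, time stands still between calls to the robot, and variables do not carry over. Pictures are saved under pics/ and viewed, at most 13 in all, crops included, and the job is handed in when it is done.

```bash
mkdir -p pics; cat > h.py <<'E'
import numpy as np, cv2, json
from rig import observe, optics, job, env
def snap(n, f):
    d=optics.get_image(n); cv2.imwrite(f'pics/{f}.png', d['pixels'][:,:,::-1])
    np.savez(f'pics/{f}.npz', **{k:np.array(v) for k,v in d.items()}); return d
def load(f): return dict(np.load(f'pics/{f}.npz'))
def at(d,u,v,z):
    p=cv2.undistortPoints(np.array([[[u,v]]],float),d['mtx'],d['dist_coeffs'])[0,0]
    R=cv2.Rodrigues(d['rvec'])[0]; c=-R.T@d['tvec'].ravel(); r=R.T@np.array([p[0],p[1],1])
    return c+r*(z-c[2])/r[2]
def proj(d,P):
    return cv2.projectPoints(np.array(P,float).reshape(-1,1,3),d['rvec'],d['tvec'],d['mtx'],d['dist_coeffs'])[0][:,0]
def tool(dw):  # world shift -> tool axes
    return np.round(np.array(observe()['tool_rot']).T@np.array(dw),4)
E
python3 - <<'E'
from h import *
np.set_printoptions(precision=4,suppress=True)
for n in ['scene','top','wrist']:
    d=snap(n,n+'0'); R=cv2.Rodrigues(np.array(d['rvec']))[0]; print(n,-R.T@np.array(d['tvec']).ravel(), d['mtx'])
s=observe(); print(s, env.tcp_to_grasp)
a=[cv2.imread(f'pics/{n}0.png') for n in ['scene','top','wrist']]
E
```

```text
scene [0.1222 0.3936 0.7533] [[404.313    0.     277.1852]
 [  0.     404.313  207.3318]
 [  0.       0.       1.    ]]
top [ 0.4076 -0.0416  0.9677] [[379.3464   0.     279.5603]
 [  0.     379.3464 216.1936]
 [  0.       0.       1.    ]]
wrist [ 0.2221 -0.5096  0.3729] [[313.9883   0.     281.2354]
 [  0.     313.9883 210.4896]
 [  0.       0.       1.    ]]
{'time_s': 0.15, 'q': array([-87.279 ,  21.8335,  74.3694,  -0.0014,  83.858 , -12.337 ]), 'qvel': array([ 0.1833, -0.0551, -0.1174, -0.0248, -0.0305, -0.0278]), 'joint_efforts': array([  0.0009, -44.863 , -23.1343,  -0.0002,   0.0039,  -0.    ]), 'position': array([ 0.1429, -0.5309,  0.2309]), 'tool_rot': array([[ 0.9657,  0.2598, -0.0001],
       [ 0.2598, -0.9657,  0.0011],
       [ 0.0002, -0.001 , -1.    ]]), 'ft_force': array([ 0.264 , -0.1295, -0.6633]), 'wrist_torque': array([ 0.0087, -0.0329, -0.0015]), 'gripper_force': 0.0, 'grip_width': 0.08553241507577851} 0.0187
```

```bash
python3 -c "
import cv2
a=cv2.imread('pics/top0.png');cv2.imwrite('pics/top0b.png',cv2.resize(a,(800,600),interpolation=cv2.INTER_CUBIC))"
```

```text
(no output)
```

View pics/top0b.png

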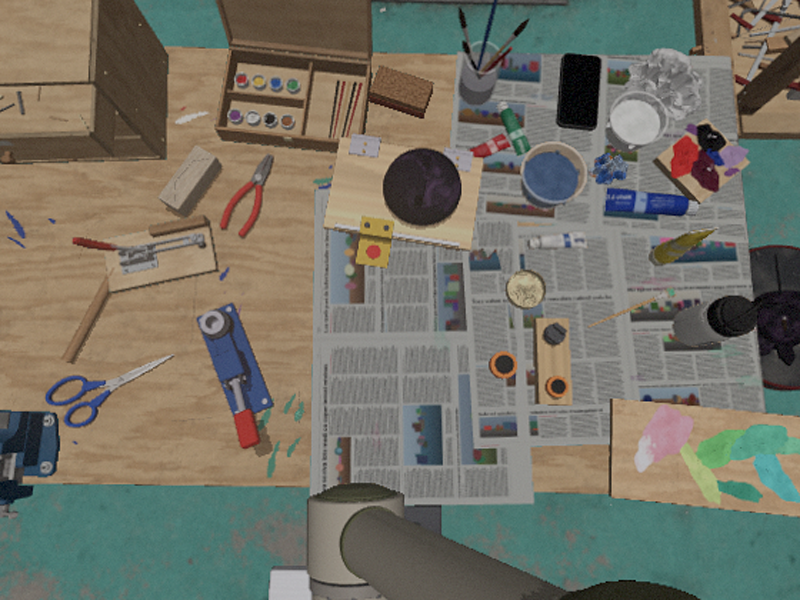

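View pics/scene0.png

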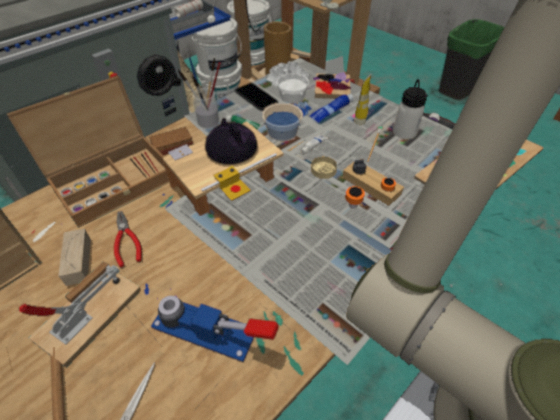

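Top view (800-px scale): the lift disc is at (374,252), the jack ram at (214,322) and the red grip at (245,428). There are two orange pads: one in the rack at (556,386) and one loose on the paper at (503,364). The vee pad is at (555,333) and the tin at (525,288). The description says the pad starts in the rack, so I expect the one at (556,386). I'll check the sizes in a crop.

```bash
python3 - <<'E'
from h import *
np.set_printoptions(precision=4,suppress=True)
d=load('top0'); a=d['pixels'][:,:,::-1]
def crop(x0,y0,x1,y1,k): return cv2.resize(a[y0:y1,x0:x1],None,fx=k,fy=k,interpolation=cv2.INTER_CUBIC)
c1=crop(335,215,405,290,6); c2=crop(130,205,200,325,5); c3=crop(220,140,340,190,3)
o=np.zeros((600,800,3),np.uint8); o[:450,:420]=c1; o[:600,430:780]=c2; o[450:600,:360]=c3
cv2.imwrite('pics/crops.png',o)
E
```

```text
(no output)
```

View pics/crops.png

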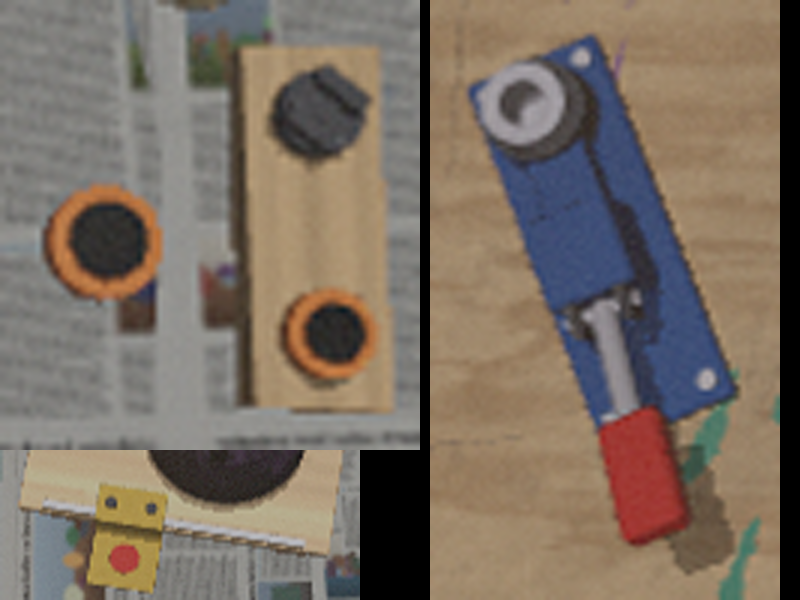

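The crop shows the rack pad's orange disc about 92/6 = 15.3 px wide, which is 36 mm. The loose one is about 19 px wide, so it is the oversized look-alike. The rack pad at crop (335,334) is the one meant. Next I'll work out positions.

```bash
python3 - <<'E'
from h import *
np.set_printoptions(precision=4,suppress=True)
d=load('top0')
def c1(x,y,z): return at(d,335+(x+.5)/6-.5,215+(y+.5)/6-.5,z)
def c2(x,y,z): return at(d,130+(x-430+.5)/5-.5,205+(y+.5)/5-.5,z)
def c3(x,y,z): return at(d,220+(x+.5)/3-.5,140+(y-450+.5)/3-.5,z)
print('pad',c1(335,334,.050),'diam',np.linalg.norm(c1(286,334,.046)-c1(378,334,.046)),'other',np.linalg.norm(c1(47,240,.016)-c1(162,240,.016)))
print('vee',c1(318,118,.05)); rk=[c1(*p,.03) for p in [(242,47),(380,47),(393,408),(256,408)]]; print('rack',rk, sum(rk)/4)
ram=c2(523,104,.055); print('ram',ram,'grip',c2(637,470,.097))
b=[c2(*p,.010) for p in [(470,92),(597,37),(737,392)]]; print('base',b, np.linalg.norm(b[0]-b[1]),np.linalg.norm(b[2]-b[1]))
mid=(b[0]+b[2])/2; ax=b[1]-b[2]; ax/=np.linalg.norm(ax); print('axis',ax,np.degrees(np.arctan2(ax[1],ax[0])),'origin from base',mid-.013*ax,'from ram',ram-.08*ax)
L=c3(124,559,.093); print('lift',L)
print('plat edge',c3(22,508,.104),c3(330,553,.104),'tongue',c3(88,583,.093),c3(153,592,.093))
E
```

```text
pad [ 0.4564 -0.3147  0.05  ] diam 0.036837015956151825 other 0.048030450346907776
vee [ 0.5434 -0.311   0.05  ]
rack [array([ 0.5756, -0.2861,  0.03  ]), array([ 0.5769, -0.3437,  0.03  ]), array([ 0.4283, -0.3431,  0.03  ]), array([ 0.427 , -0.2876,  0.03  ])] [ 0.502  -0.3151  0.03  ]
ram [0.5519 0.2712 0.055 ] grip [0.3812 0.1921 0.097 ]
base [array([0.5647, 0.3138, 0.01  ]), array([0.5946, 0.252 , 0.01  ]), array([0.417 , 0.1692, 0.01  ])] 0.06864661963797279 0.19591917977266315
axis [0.9061 0.423  0.    ] 25.026249831863716 origin from base [0.4791 0.236  0.01  ] from ram [0.4794 0.2374 0.055 ]
lift [0.6713 0.0002 0.093 ]
plat edge [0.708  0.0817 0.104 ] [ 0.6765 -0.1628  0.104 ] tongue [0.6508 0.0282 0.093 ] [ 0.6446 -0.0236  0.093 ]
```

Everything checks out: base 196×69 mm, rack bore at (0.457,-0.315), pad 36.8 mm wide, and the look-alike 48 mm wide. Moving above the pad.

```bash
python3 -m jog '[[0,0,0,0.0449,-0.0159,0.0125,65],[0,0,0,0.0449,-0.0159,0.0125,65],[0,0,0,0.0449,-0.0159,0.0125,65],[0,0,0,0.0449,-0.0159,0.0125,65],[0,0,0,0.0449,-0.0159,0.0125,65],[0,0,0,0.0449,-0.0159,0.0125,65],[0,0,0,0.0449,-0.0159,0.0125,65],[0,0,0,0.0449,-0.0159,0.0125,65],[0,0,0,0,0,0,65],[0,0,0,0,0,0,65]]' 40
python3 - <<'E'
from h import *
a=snap('wrist','w1'); print(proj(a,[[.4564,-.3147,.05]]),observe()['position'])
E
```

```text
time_s: 1.4
position: [0.4564, -0.3152, 0.1313]
tool_rot: [[0.966, 0.26, -0.0], [0.26, -0.966, -0.0], [-0.0, -0.0, -1.0]]
ft_force: [-0.1, -0.5, 0.1]
grip_width: 0.0556
gripper_force: 0.0
[[280.58778952 218.78271361]] [ 0.45617782 -0.3155416   0.13151315]
```

View pics/w1.png

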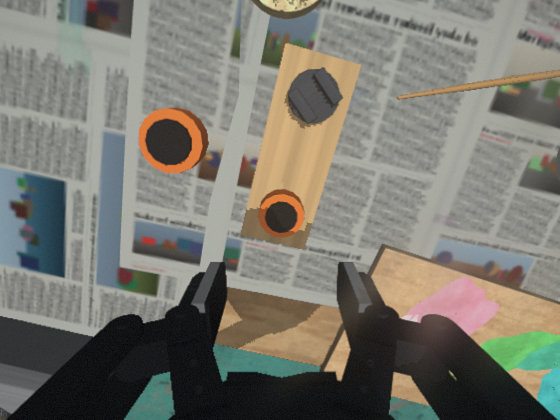

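The wrist view shows the orange pad's rubber at (282,217), predicted (280.6,218.8), so it agrees within about 1 mm. Descending and gripping.

```bash
python3 -m jog '[[0,0,0,0.001,0,0.03,65],[0,0,0,0,0,0.03,65],[0,0,0,0,0,0.025,65],[0,0,0,0,0,0.015,65],[0,0,0,0,0,0,65],[0,0,0,0,0,0,30],[0,0,0,0,0,0,30],[0,0,0,0,0,0,30],[0,0,0,0,0,0,30],[0,0,0,0,0,0,30]]' 40
```

```text
time_s: 2.7
position: [0.458, -0.3153, 0.0326]
tool_rot: [[0.966, 0.26, 0.001], [0.26, -0.966, -0.002], [0.001, 0.002, -1.0]]
ft_force: [-3.0, 0.3, 5.8]
grip_width: 0.0343
gripper_force: 40.0
```

```bash
python3 -m jog '[[0,0,0,0,0,-0.01,30],[0,0,0,0,0,-0.02,30],[0,0,0,0,0,-0.03,30],[0,0,0,0,0,-0.04,30],[0,0,0,0,0,0,30],[0,0,0,0,0,0,30]]'
python3 - <<'E'
from h import *
a=snap('wrist','w2'); s=observe(); print(s['position'],s['grip_width'],s['gripper_force'])
cv2.imwrite('pics/w2c.png',cv2.resize(a['pixels'][180:420,130:430,::-1],None,fx=2.5,fy=2.5,interpolation=cv2.INTER_CUBIC))
R=np.array(s['tool_rot']);p=np.array(s['position'])
for h in [0,.01,.0187,.03]: print(h,proj(a,[p-R[:,2]*h]))
E
```

```text
time_s: 3.45
position: [0.4574, -0.3143, 0.131]
tool_rot: [[0.966, 0.26, -0.0], [0.26, -0.966, 0.001], [-0.0, -0.001, -1.0]]
ft_force: [0.1, -0.1, -0.8]
grip_width: 0.0343
gripper_force: 39.9
[ 0.45728234 -0.31423145  0.13054444] 0.03398785401327696 39.93233621120453
0 [[281.08831653 273.26644636]]
0.01 [[281.11539783 283.73728381]]
0.0187 [[281.14184848 293.95658569]]
0.03 [[281.18106084 309.09235248]]
```

View pics/w2c.png

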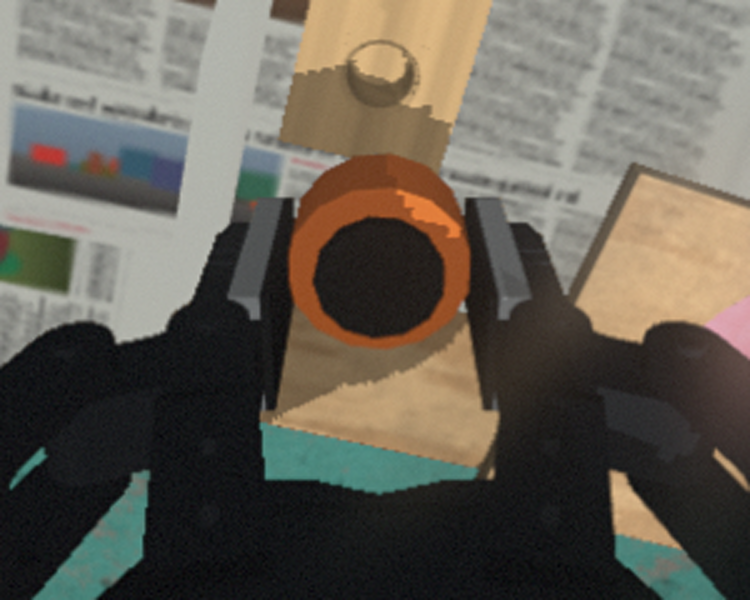

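The pad is held upright. The rubber is centred at image (281.4,290.6), and the emptied rack bore is visible ahead. Moving over to the jack.

```bash
python3 -m jog '[[0,0,0,0.0243,-0.0541,0,30],[0,0,0,0.0243,-0.0541,0,30],[0,0,0,0.0243,-0.0541,0,30],[0,0,0,0.0243,-0.0541,0,30],[0,0,0,0.0243,-0.0541,0,30],[0,0,0,0.0243,-0.0541,0,30],[0,0,0,0.0243,-0.0541,0,30],[0,0,0,0.0243,-0.0541,0,30],[0,0,0,0.0243,-0.0541,0,30],[0,0,0,0.0243,-0.0541,0,30]]'
python3 -m jog '[[0,0,0,0,0,0,30],[0,0,0,0,0,0,30],[0,0,0,0,0,0,30]]'
python3 - <<'E'
from h import *
a=snap('wrist','w3'); s=observe(); print(s['position'],s['grip_width'])
cv2.imwrite('pics/w3c.png',cv2.resize(a['pixels'][130:330,160:400,::-1],None,fx=3,fy=3,interpolation=cv2.INTER_CUBIC))
print(proj(a,[[.5519,.2712,.055]]))
R=np.array(s['tool_rot']);p=np.array(s['position'])
E
```

```text
time_s: 4.75
position: [0.5514, 0.2727, 0.1301]
tool_rot: [[0.966, 0.26, -0.002], [0.26, -0.966, -0.001], [-0.002, 0.0, -1.0]]
ft_force: [1.5, -0.2, -0.7]
grip_width: 0.0344
gripper_force: 40.0
time_s: 5.12
position: [0.5518, 0.2696, 0.1311]
tool_rot: [[0.966, 0.258, -0.001], [0.258, -0.966, -0.0], [-0.001, 0.0, -1.0]]
ft_force: [-1.1, -0.1, 0.1]
grip_width: 0.0345
gripper_force: 40.1
[0.55183859 0.26959174 0.13121783] 0.03427768620086399
[[279.07326128 220.55589747]]
```

View pics/w3c.png

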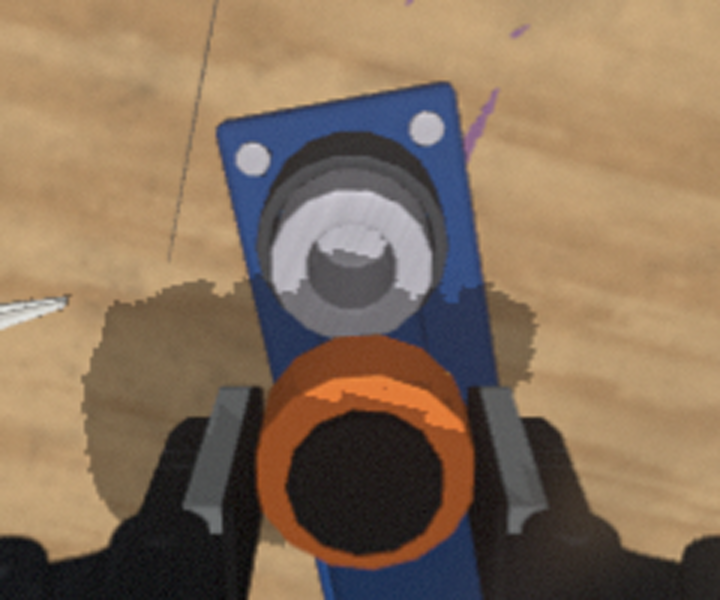

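The ram is well ahead of the fingers, with the bore mouth centred at about crop (352,265), i.e. image (277,218). I'll correct the wrist-camera bias using the pad's known grasp position.

```bash
python3 - <<'E'
from h import *
np.set_printoptions(precision=4,suppress=True)
w1=load('w1');w3=load('w3');w2=load('w2')
p1=at(w1,282,216.5,.05); t=np.array([.966,.26,0]); y=np.array([.26,-.966,0])
held=np.array([.4573,-.3142,.05])+.0008*t
b=at(w3,277,218,.055); bias=held-p1
print(p1,held,'bias tool',bias@t,bias@y,'bore',b,b+bias)
# pad in gripper at w2/w3 by wrist
c=np.array(observe()['position'])
z=c[2]+.0174
print('pad2-tcp',(at(w2,281.4,290.6,.1305+.0174)-np.array([.4573,-.3142,0]))[:2],'pad3-tcp',(at(w3,160+365/3-.33,130+480/3-.33,z)-c)[:2])
print('delta',(b+bias-c)@t,(b+bias-c)@y, 'top-based',(np.array([.5519,.2712,0])-c)@t,(np.array([.5519,.2712,0])-c)@y)
E
```

```text
[ 0.4585 -0.3153  0.05  ] [ 0.4581 -0.314   0.05  ] bias tool -3.748640805871571e-05 -0.001318310450936056 bore [0.5535 0.2732 0.055 ] [0.5531 0.2745 0.055 ]
pad2-tcp [0.0009 0.0001] pad3-tcp [0.0017 0.0004]
delta 0.002460665275394752 -0.004380240573941813 top-based 0.00047747398568322776 -0.0015376134403647821
```

```bash
python3 -m jog '[[0,0,0,0.0016,-0.0031,0.01,30],[0,0,0,0,0,0.02,30],[0,0,0,0,0,0.015,30],[0,0,0,0,0,0.008,30],[0,0,0,0,0,0.005,30],[0,0,0,0,0,0,30],[0,0,0,0,0,0,30]]'
```

```text
time_s: 6.05
position: [0.5528, 0.2744, 0.0738]
tool_rot: [[0.966, 0.26, 0.001], [0.26, -0.966, 0.0], [0.001, -0.0, -1.0]]
ft_force: [-1.0, -0.3, -0.4]
grip_width: 0.0342
gripper_force: 40.1
```

It is in without contact force. Lowering to seat, then releasing.

```bash
python3 -m jog '[[0,0,0,0,0,0.006,30],[0,0,0,0,0,0.005,30],[0,0,0,0,0,0.004,30],[0,0,0,0,0,0,30],[0,0,0,0,0,0,30]]'
```

```text
time_s: 6.68
position: [0.5526, 0.2743, 0.0584]
tool_rot: [[0.966, 0.26, 0.0], [0.26, -0.966, -0.0], [0.0, 0.0, -1.0]]
ft_force: [0.0, -0.8, -1.4]
grip_width: 0.0341
gripper_force: 40.2
```

```bash
python3 -m jog '[[0,0,0,0,0,0,50],[0,0,0,0,0,0,70],[0,0,0,0,0,0,70],[0,0,0,0,0,0,70],[0,0,0,0,0,-0.03,70],[0,0,0,0,0,-0.05,70],[0,0,0,0,0,-0.02,100],[0,0,0,0,0,0,100],[0,0,0,0,0,0,100]]'
python3 - <<'E'
from h import *
a=snap('wrist','w4'); s=observe(); print(s['position'])
cv2.imwrite('pics/w4c.png',cv2.resize(a['pixels'][:,:,::-1],(800,600),interpolation=cv2.INTER_CUBIC))
E
```

```text
time_s: 7.8
position: [0.552, 0.2741, 0.157]
tool_rot: [[0.966, 0.26, -0.002], [0.26, -0.966, -0.001], [-0.002, -0.0, -1.0]]
ft_force: [0.1, -0.8, 0.4]
grip_width: 0.0855
gripper_force: 0.0
[0.55198298 0.27405916 0.1568074 ]
```

View pics/w4c.png

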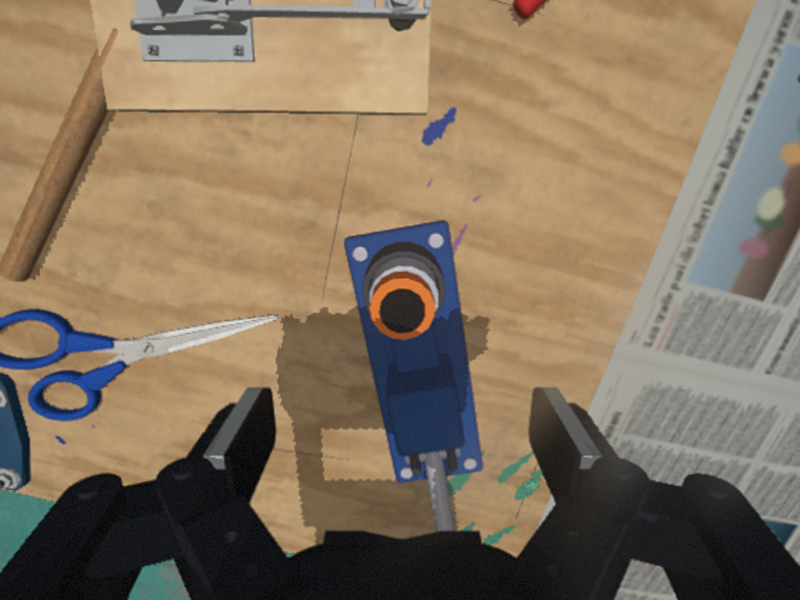

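The pad sits in the ram, with the ram's rim showing evenly behind the disc at (402,305). I'll get the jack axis from the base corners.

```bash
python3 - <<'E'
from h import *
np.set_printoptions(precision=4,suppress=True)
d=load('w4')
def c(x,y,z): return at(d,(x+.5)/1.42857-.5,(y+.5)/1.42857-.5,z)
b=[c(*q,.01) for q in [(346,240),(447,221),(482,468),(397,483)]]
print(b)
ax=b[0]+b[1]-b[2]-b[3]; ax/=np.linalg.norm(ax); print(np.degrees(np.arctan2(ax[1],ax[0])), [np.linalg.norm(b[i]-b[i-1]) for i in range(4)], 'org',sum(b)/4-.013*ax)
pad=c(402,311,.075); print('pad',pad); ram=np.array([.5532,.2745,0])
o=ram-.08*ax; print('housing from ram',o)
h=[c(*q,.062) for q in [(388,390),(462,390)]];print(h)
s=observe();R=np.array(s['tool_rot']);print('tool delta',R.T@(o-np.array(s['position'])))
E
```

```text
[array([0.5678, 0.316 , 0.01  ]), array([0.5967, 0.2561, 0.01  ]), array([0.4196, 0.1735, 0.01  ]), array([0.3884, 0.2341, 0.01  ])]
24.75534517229959 [np.float64(0.197165797419803), np.float64(0.06649559914849774), np.float64(0.19540333688690584), np.float64(0.06816688016200896)] org [0.4813 0.2395 0.01  ]
pad [0.5527 0.2742 0.075 ]
housing from ram [0.4806 0.241  0.    ]
[array([0.4973, 0.268 , 0.062 ]), array([0.5087, 0.2252, 0.062 ])]
tool delta [-0.0772  0.0134  0.157 ]
```

```bash
python3 -m jog '[[0,0,0,-0.0385,0.0069,0,100],[0,0,0,-0.0385,0.0069,0,100],[0,0,-0.085,0,0,0,100],[0,0,-0.085,0,0,0.025,100],[0,0,0,0,0,0.04,100],[0,0,0,0,0,0.04,100],[0,0,0,0,0,0.02,100],[0,0,0,0,0,0.01,100],[0,0,0,0,0,0,100],[0,0,0,0,0,0,100]]' 40
```

```text
time_s: 9.1
position: [0.4821, 0.2411, 0.024]
tool_rot: [[0.908, 0.419, 0.001], [0.419, -0.908, 0.0], [0.001, 0.0, -1.0]]
ft_force: [-0.2, -0.8, 0.4]
grip_width: 0.0857
gripper_force: 0.0
```

```bash
python3 -m jog '[[0,0,0,0,0,0,60],[0,0,0,0,0,0,40],[0,0,0,0,0,0,40],[0,0,0,0,0,0,40],[0,0,0,0,0,0,40],[0,0,0,0,0,0,40]]' 30
python3 -m jog '[[0,0,0,0,0,0,40],[0,0,0,0,0,0,40],[0,0,0,0,0,-0.005,40],[0,0,0,0,0,-0.01,40],[0,0,0,0,0,-0.01,40],[0,0,0,0,0,0,40],[0,0,0,0,0,0,40]]' 100
```

```text
time_s: 9.85
position: [0.4821, 0.2407, 0.0239]
tool_rot: [[0.908, 0.42, 0.001], [0.42, -0.908, -0.0], [0.001, 0.001, -1.0]]
ft_force: [0.4, -2.5, 6.9]
grip_width: 0.0436
gripper_force: 32.9
time_s: 10.72
position: [0.4815, 0.2409, 0.0482]
tool_rot: [[0.908, 0.419, -0.0], [0.419, -0.908, -0.0], [-0.0, -0.0, -1.0]]
ft_force: [0.3, 0.1, -8.9]
grip_width: 0.043
gripper_force: 102.6
```

The jack is held: 8.9 N, flat, grip 43 mm. Carrying it to a staging pose in front of the tongue and turning it to match the stand's yaw (-7°).

```bash
python3 -m jog '[[0,0,0,-0.014,0.0416,0,40],[0,0,0,-0.014,0.0416,0,40],[0,0,0,-0.014,0.0416,0,40],[0,0,0,-0.014,0.0416,0,40],[0,0,0,-0.014,0.0416,0,40],[0,0,0.14,0,0,0,40],[0,0,0.14,0,0,0,40],[0,0,0.14,0,0,0,40],[0,0,0.14,0,0,0,40],[0,0,0,0,0,0,40]]'
python3 -m jog '[[0,0,0,0,0,0,40],[0,0,0,0,0,0,40]]'
python3 - <<'E'
from h import *
np.set_printoptions(precision=4,suppress=True)
a=snap('wrist','w5'); t=snap('top','t5'); s=observe(); print(s['position'],np.array(s['tool_rot'])[:,0])
p=np.array(s['position']);R=np.array(s['tool_rot'])
print('exp pad px',proj(a,[p+R@[.0787,-.0008,-(.075-.0239)]]),'lift px',proj(a,[[.6728,.002,.093]]))
A=cv2.resize(a['pixels'][0:300,80:480,::-1],None,fx=2,fy=2,interpolation=cv2.INTER_CUBIC)
cv2.imwrite('pics/w5c.png',A)
E
```

```text
time_s: 11.98
position: [0.5053, 0.0228, 0.0481]
tool_rot: [[0.992, -0.126, -0.001], [-0.126, -0.992, 0.0], [-0.001, -0.0, -1.0]]
ft_force: [0.4, -0.8, -8.9]
grip_width: 0.0428
gripper_force: 105.3
time_s: 12.22
position: [0.5054, 0.0228, 0.0483]
tool_rot: [[0.992, -0.125, -0.0], [-0.125, -0.992, 0.0], [-0.0, -0.0, -1.0]]
ft_force: [-0.1, -0.0, -8.4]
grip_width: 0.0429
gripper_force: 105.3
[0.5054 0.0228 0.0483] [ 0.992  -0.1259 -0.    ]
exp pad px [[278.448  117.5423]] lift px [[ 279.4724 -289.6933]]
```

View pics/w5c.png

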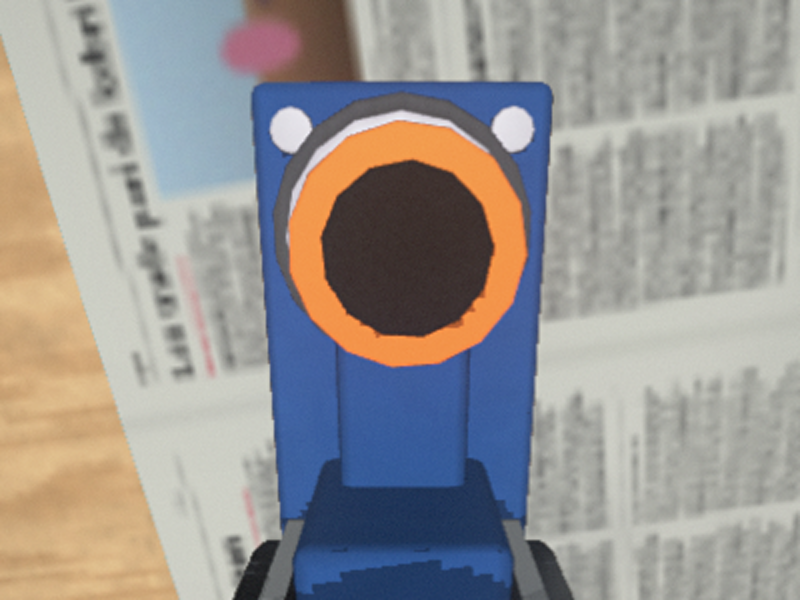

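Pad centre is at image (283.8,123.8), within 2 mm of expected and seated on the ram. Now I'll compare the pad and the red disc in the top picture.

```bash
python3 - <<'E'
from h import *
t=load('t5'); a=t['pixels'][:,:,::-1]
cv2.imwrite('pics/t5c.png',cv2.resize(a[150:250,215:325],None,fx=6,fy=6,interpolation=cv2.INTER_CUBIC))
print(proj(t,[[.6728,.002,.093],[.5054+.0768*.992,.0228-.0768*.126-.0008,.099]]))
E
```

```text
[[260.2515123  175.36527508]
 [254.5724317  212.11751215]]
```

View pics/t5c.png

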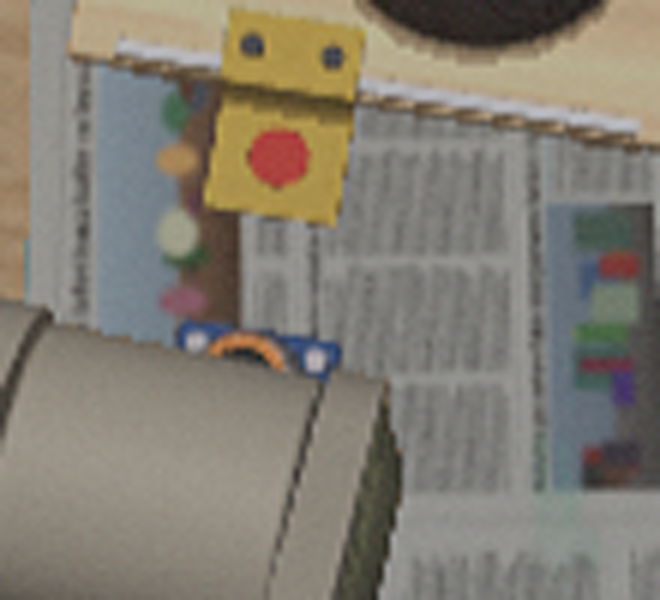

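```bash
python3 - <<'E'
from h import *
np.set_printoptions(precision=4,suppress=True)
t=load('top0')
for z in (.104,.12,.15): print(z,at(t,295.4,130.9,z),'front',at(t,295.4,159,z))
w=load('w5');R=cv2.Rodrigues(w['rvec'])[0];print('cam rel', -R.T@w['tvec'].ravel()-observe()['position'],'fwd',R[2])
E
```

```text
0.104 [ 0.783  -0.0802  0.104 ] front [ 0.7119 -0.0812  0.104 ]
0.12 [ 0.7761 -0.0795  0.12  ] front [ 0.7063 -0.0804  0.12  ]
0.15 [ 0.763  -0.0782  0.15  ] front [ 0.6957 -0.079   0.15  ]
cam rel [ 0.0814 -0.0102  0.1421] fwd [-0.3169  0.0393 -0.9477]
```

Clear of the dome by about 65 mm. Lowering to 6 mm above the table, sliding under the tongue and setting down.

```bash
python3 -m jog '[[0,0,0,0,0,0.012,40],[0,0,0,0,0,0.006,40],[0,0,0,0,0,0,40],[0,0,0,0.02,-0.001,0,40],[0,0,0,0.024,0,0,40],[0,0,0,0.024,0,0,40],[0,0,0,0.016,0,0,40],[0,0,0,0.0077,0,0,40],[0,0,0,0,0,0,40],[0,0,0,0,0,0,40]]'
```

```text
time_s: 13.58
position: [0.5957, 0.0123, 0.0302]
tool_rot: [[0.992, -0.127, -0.001], [-0.127, -0.992, 0.0], [-0.001, -0.0, -1.0]]
ft_force: [0.0, -0.0, -9.0]
grip_width: 0.0428
gripper_force: 105.3
```

```bash
python3 -m jog '[[0,0,0,0,0,0.003,40],[0,0,0,0,0,0.002,40],[0,0,0,0,0,0.001,40],[0,0,0,0,0,0,40],[0,0,0,0,0,0,40]]'
python3 - <<'E'
from h import *
d=snap('scene','s6');snap('top','t6')
cv2.imwrite('pics/s6c.png',cv2.resize(d['pixels'][110:260,140:340,::-1],None,fx=4,fy=4,interpolation=cv2.INTER_CUBIC))
E
```

```text
time_s: 14.2
position: [0.5966, 0.0121, 0.0244]
tool_rot: [[0.992, -0.127, 0.0], [-0.127, -0.992, 0.0], [0.0, -0.0, -1.0]]
ft_force: [0.5, 0.1, -8.2]
grip_width: 0.043
gripper_force: 105.6
```

View pics/s6c.png

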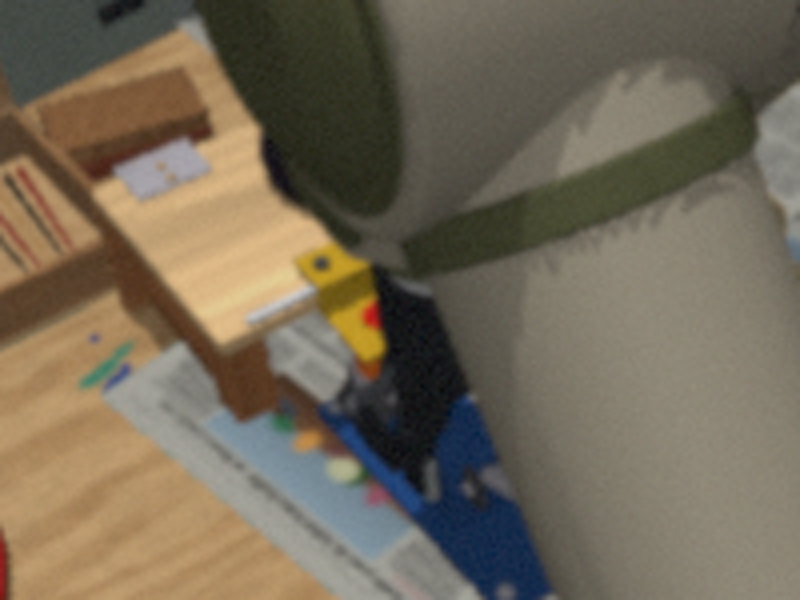

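The orange pad is under the tongue at crop (372,365). The weight is still on the arm, so I'll lower the last millimetre.

```bash
python3 -m jog '[[0,0,0,0,0,0.0007,40],[0,0,0,0,0,0.0005,40],[0,0,0,0,0,0,40],[0,0,0,0,0,0,40]]'
```

```text
time_s: 14.8
position: [0.5966, 0.0121, 0.0241]
tool_rot: [[0.992, -0.127, 0.001], [-0.127, -0.992, -0.0], [0.001, 0.0, -1.0]]
ft_force: [-5.6, 1.4, 4.4]
grip_width: 0.0428
gripper_force: 107.0
```

```bash
python3 -m jog '[[0,0,0,0,0,0,60],[0,0,0,0,0,0,80],[0,0,0,0,0,0,100],[0,0,0,0,0,0,100],[0,0,0,0,0,0,100],[0,0,0,0,0,-0.02,100],[0,0,0,0,0,-0.045,100],[0,0,0,0,0,-0.045,100],[0,0,0,0,0,0,50]]' 40
python3 -m jog '[[0,0,0,-0.058,0.0004,0,0],[0,0,0,-0.058,0.0004,0,0],[0,0,0,0,0,0,0],[0,0,0,0,0,0,0],[0,0,0,0,0,0,0]]'
python3 - <<'E'
from h import *
a=snap('wrist','w7');t=snap('top','t7');s=snap('scene','s7')
f=lambda d,y,x,h,w,k: cv2.resize(d['pixels'][y:y+h,x:x+w,::-1],None,fx=k,fy=k,interpolation=cv2.INTER_CUBIC)
o=np.zeros((600,800,3),np.uint8); o[:360,:480]=f(a,60,160,240,320,1.5)
o[360:600,:480]=f(t,150,200,80,160,3); o[:600,480:800]=f(s,140,200,150,80,4); cv2.imwrite('pics/c7.png',o)
E
```

```text
time_s: 15.92
position: [0.598, 0.0119, 0.1366]
tool_rot: [[0.992, -0.127, 0.007], [-0.127, -0.992, -0.001], [0.007, 0.0, -1.0]]
ft_force: [0.0, -0.5, -0.2]
grip_width: 0.0697
gripper_force: 0.0
time_s: 16.55
position: [0.4825, 0.0258, 0.1329]
tool_rot: [[0.992, -0.127, 0.001], [-0.127, -0.992, -0.0], [0.001, 0.0, -1.0]]
ft_force: [0.8, -0.1, -0.3]
grip_width: -0.0003
gripper_force: 0.0
```

View pics/c7.png

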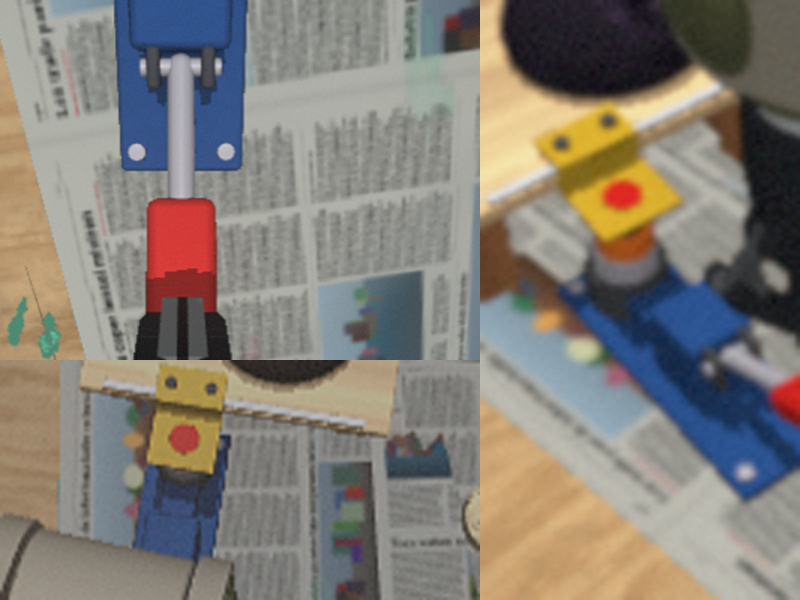

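```bash
python3 - <<'E'
from h import *
d=load('s7'); p=proj(d,[[.6726,.0018,.093],[.6726,.0018,.063],[.6726,.0018,.055],[.6726,.0018,.04]]); print((p-[200,140]+.5)*4+[480,0])
a=load('w7'); q=observe()['position'];print((proj(a,[[q[0],q[1],.097]])-[160,60])*1.5)
E
```

```text
[[620.29516518 193.0210368 ]
 [624.67510241 228.96736641]
 [625.8080308  238.27392931]
 [627.89418583 255.42011965]]
[[181.58522258 277.43053207]]
```

Scene check: the disc and sleeve are both at crop column 625, as predicted, so the saddle is under the lift point. Trial stroke.

```bash
python3 -m jog '[[0,0,0,0,0,0.02,0],[0,0,0,0,0,0.011,0],[0,0,0,0,0,0.005,0],[0,0,0,-0.002,0,0.008,0],[0,0,0,-0.002,0,0.008,0],[0,0,0,-0.002,0,0.008,0],[0,0,0,-0.002,0,0.008,0],[0,0,0,-0.002,0,0.007,0],[0,0,0,0,0,0,0],[0,0,0,0,0,0,0]]'
```

```text
time_s: 17.95
position: [0.4728, 0.0271, 0.0588]
tool_rot: [[0.992, -0.127, 0.004], [-0.127, -0.992, -0.001], [0.004, 0.0, -1.0]]
ft_force: [1.2, 0.3, 9.7]
grip_width: 0.0004
gripper_force: 4.7
```

```bash
python3 -m jog '[[0,0,0,-0.001,0,0.003,0],[0,0,0,0,0,0.002,0],[0,0,0,0,0,0.001,0],[0,0,0,0,0,0,0],[0,0,0,0,0,0,0]]'
python3 - <<'E'
from h import *
s=snap('scene','s8');s0=load('s7')
f=lambda d,y,x,h,w,k: cv2.resize(d['pixels'][y:y+h,x:x+w,::-1],None,fx=k,fy=k,interpolation=cv2.INTER_CUBIC)
o=np.hstack([f(s0,140,200,150,100,4),f(s,140,200,150,100,4)]); cv2.imwrite('pics/c8.png',o)
E
```

```text
time_s: 18.58
position: [0.4725, 0.0271, 0.0531]
tool_rot: [[0.992, -0.127, 0.006], [-0.127, -0.992, -0.001], [0.006, 0.0, -1.0]]
ft_force: [2.8, -0.1, 10.1]
grip_width: -0.0003
gripper_force: 4.9
```

View pics/c8.png

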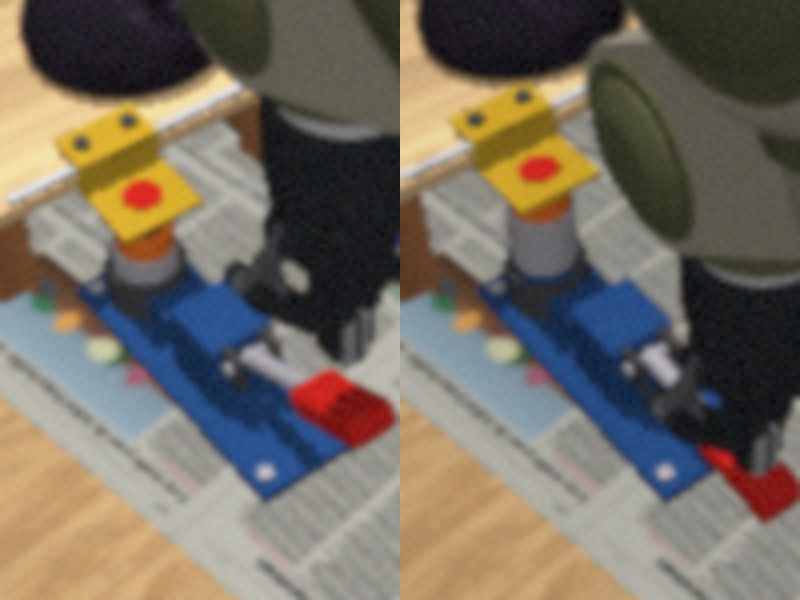

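The platform is raised: the disc moved up from row 195 to 170, the jack base is unmoved, and force is 10 N. I'll touch the stop, then let the handle all the way up.

```bash
python3 -m jog '[[0,0,0,0,0,0.001,0],[0,0,0,0,0,0,0],[0,0,0,0.002,0,-0.008,0],[0,0,0,0.002,0,-0.008,0],[0,0,0,0.002,0,-0.008,0],[0,0,0,0.002,0,-0.008,0],[0,0,0,0.002,0,-0.009,0],[0,0,0,0.001,0,-0.02,0],[0,0,0,0,0,0,0],[0,0,0,0,0,0,0]]'
python3 -m jog '[[0,0,0,0,0,0,0],[0,0,0,0,0,0,0],[0,0,0,0,0,0,0],[0,0,0,0,0,0,0]]'
python3 - <<'E'
from h import *
s=snap('scene','s9'); s0=load('s7')
def red(d):
    a=d['pixels'][140:290,200:300].astype(int); return (a[...,0]>150)&(a[...,1]<70)&(a[...,2]<70)
for d in (s0,load('s8'),s):
    n,l,st,c=cv2.connectedComponentsWithStats(red(d).astype(np.uint8)); print([(st[i,4],c[i].round(1)) for i in range(1,n) if st[i,4]>15])
E
```

```text
time_s: 19.88
position: [0.481, 0.0261, 0.1114]
tool_rot: [[0.992, -0.127, -0.001], [-0.127, -0.992, 0.0], [-0.001, -0.0, -1.0]]
ft_force: [0.3, 0.2, -0.0]
grip_width: 0.0001
gripper_force: 0.0
time_s: 20.38
position: [0.4813, 0.0261, 0.112]
tool_rot: [[0.992, -0.127, -0.0], [-0.127, -0.992, 0.0], [-0.0, -0.0, -1.0]]
ft_force: [-0.7, 0.2, 1.0]
grip_width: -0.0002
gripper_force: 0.0
[(np.int32(37), array([35.1, 48.4])), (np.int32(92), array([80. , 97.8]))]
[(np.int32(33), array([34.3, 41.8])), (np.int32(16), array([ 80.2, 114.4]))]
[(np.int32(37), array([35.1, 48.4])), (np.int32(55), array([77.9, 98.3]))]
```

The disc is back exactly at its rest pixel. Second stroke, to hold.

```bash
python3 -m jog '[[0,0,0,0,0,0.010,0],[0,0,0,0,0,0.006,0],[0,0,0,-0.002,0,0.008,0],[0,0,0,-0.002,0,0.008,0],[0,0,0,-0.002,0,0.008,0],[0,0,0,-0.002,0,0.008,0],[0,0,0,-0.002,0,0.008,0],[0,0,0,0,0,0.003,0],[0,0,0,0,0,0.001,0],[0,0,0,0,0,0,0]]'
python3 -m jog '[[0,0,0,0,0,0.001,0],[0,0,0,0,0,0,0],[0,0,0,0,0,0,0],[0,0,0,0,0,0,0]]'
python3 - <<'E'
from h import *
s=snap('scene','s10')
a=s['pixels'][140:290,200:300].astype(int); m=(a[...,0]>150)&(a[...,1]<70)&(a[...,2]<70)
n,l,st,c=cv2.connectedComponentsWithStats(m.astype(np.uint8)); print([(st[i,4],c[i].round(1)) for i in range(1,n) if st[i,4]>15])
print(proj(s,[[.6726,.0018,.093],[.6726,.0018,.105],[.6726,.0018,.112]])-[200,140])
E
```

```text
time_s: 21.68
position: [0.4727, 0.0271, 0.0526]
tool_rot: [[0.992, -0.127, 0.004], [-0.127, -0.992, -0.001], [0.004, 0.0, -1.0]]
ft_force: [0.5, 2.1, 10.6]
grip_width: -0.0001
gripper_force: 5.0
time_s: 22.18
position: [0.4727, 0.0271, 0.052]
tool_rot: [[0.992, -0.127, 0.004], [-0.127, -0.992, -0.001], [0.004, 0.0, -1.0]]
ft_force: [-0.1, -0.0, 13.8]
grip_width: -0.0003
gripper_force: 7.0
[(np.int32(35), array([34.3, 41.5]))]
[[34.5737913  47.7552592 ]
 [34.1206504  44.04015235]
 [33.85215325 41.83991716]]
```

The handle is on its stop (13.8 N) and the disc's pixel puts the lift point at about 107 mm. Handing in.

```bash
python3 -c "
from rig import job
print(job.close_job())"
```

```text
the job is handed in; nothing more can be done
None
```

The job is handed in with no verdict shown: the pad is seated in the jack under the lift point, the trial stroke is done, and the handle is held on its stop with the lift point at about 107 mm.

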